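# Scrap the dented housing through the reject chute and hold the gate

## Task

Pick the dented pacemaker housing out of the sorting tray without disturbing the other parts and let it down into the chute of the reject bin, onto the closed gate. Then pull the spring-return gate out by its handle to the scribed line so that the housing drops into the bin, and finish while still holding the gate at that line: it shuts by itself when let go, and I want to tip in more rejects.

Things in the scene. Friction and masses are not known exactly. Their poses are not given: they have to be found in the camera images.
- housing: dented titanium pacemaker housing, the largest flat part in the tray: D-shaped can 52 mm long (own x), 44 wide (own y), 10 thick, 25 to 50 g; round end to -x, straight end with one corner crushed in to +x. Origin: centre of underside, z up. Lies flat, x axis within 0.65 rad of world x. Grip its long sides (y = -22 and +22 mm), flat and parallel from x = -4 to +16 mm
- tray: black open sorting tray, fixed, 190 mm (own x) by 280 mm (own y), 34 mm high, walls and floor 4 mm; holds four small parts about 80 mm apart along its x and 130 mm along its y. Origin: centre of its underside
- ring: white ceramic insulator ring in the tray, 36 mm outside, 22 mm inside, 10 mm high; leave it alone. Origin: centre of its underside
- boot: orange moulded silicone test boot standing in the tray, 30 mm wide at its foot, 30 mm high; leave it alone. Origin: centre of its underside
- cell: small half-round steel battery cell in the tray, 28 mm by 28 mm, 7 mm thick; leave it alone. Origin: 14 mm from its flat end, underside
- plier: chrome flat-nose plier, 137 mm long, 11 mm high, lying on the bench beside the gate, on its +y side; leave it alone. Origin: near its middle, underside
- reject: steel reject bin bolted to the far bench edge, axes the world's. Origin: bench-top height at the bench edge, on the gate's centre line. The bin's box hangs beyond the edge under the chute, floor 207 mm below bench top, inside x = 7 to 173, y = -97 to +97 mm. Spring tubes lie beside the chute (y 71 to 89 mm either side, up to 35 mm high). A guard plate lies behind the chute
- chute_mouth (a point): centre of the open top of the bin's upright rectangular chute, at rim height, 64 mm above the bench (rolled rim 67 mm); inside 72 mm along x, 110 mm along y, walls 3 mm; it lies 45 mm beyond the bench edge. The shut gate is the chute's floor, 14 mm above the bench
- gate (a joint): how far the gate plate is pulled out towards the robot (world -x), m: 0 = shut (starts there), 0.074 = front edge level with the scribed line, the port in the plate then lines up with the chute; hard stop 0.094. A spring pulls it shut: about 3.5 N at 0, 8.7 N at the line, plus 0.4 N friction
- handle (a point): middle of the gate's pull handle: level round bar 12 mm thick, along y, 88 mm clear between its two posts, axis 72 mm above the bench, 35 mm free under it down to the 24 mm wide cross bar (top 31 mm above the bench), 74 mm in front of the chute when shut. Moves with the gate; axes the world's
- gate_edge (a point): middle of the front (-x) upper edge of the gate's cross bar, 12 mm in front of the handle bar's axis; moves with the gate
- gate_mark (a point): middle of the dark line scribed across the bed plate the gate slides on, between two upright studs (8 mm thick, 20 mm high, 94 mm either side): the gate's front edge is to come level with it in x
There are look-alikes about, which are no part of the job. What is shaped like the housing but brown, purple or turquoise is not meant.

How it is judged (in metres and radians):
On the way, in this order (a step that is already met when the one before it is completed fails the run):
1. the housing lies in the chute on the shut gate, let go (x of housing in the frame of reject between 0.005 and 0.085 m and y of housing in the frame of reject between -0.058 and 0.058 m and z of housing in the frame of reject between 0.008 and 0.06 m and contact force between the fingers and housing below 0.05 N and linear speed of housing below 0.05 m/s and value of joint gate below 0.01 m), for 0.2 s.
2. the gate is pulled out to the line and the housing has dropped into the bin (value of joint gate above 0.068 m and z of housing in the frame of reject below -0.05 m), for 0.2 s.
At the end, for the whole second after the job is handed in: The housing lies at rest inside the bin, more than 100 mm below bench top; the fingers hold the gate still against its spring (more than 5 N on it) with its front edge within 6 mm of the scribed line; ring, boot, cell and plier are within 30 mm of where they were (value of joint gate between 0.068 and 0.08 m and velocity of joint gate between -0.01 and 0.01 m/s and contact force between the fingers and gate above 5 N and z of housing in the frame of reject below -0.1 m and x of housing in the frame of reject between 0 and 0.18 m and y of housing in the frame of reject between -0.1 and 0.1 m and linear speed of housing below 0.05 m/s and distance of each of ring, boot, cell, plier from where it was at the start of the episode below 0.03 m); the arm keeps its last pose, push and grip.
It fails at once if another part is disturbed (moved more than 30 mm) (distance of any of ring, boot, cell, plier from where it was at the start of the episode above 0.03 m).
It also fails if it takes over 51 s, if anything falls off the work surface, if the arm or the gripper's body presses on something with over 40 N, if the wrist force passes 120 N, or if a joint passes its speed limit or range.

## Robot

A 6-joint arm with a two-finger parallel gripper is mounted at the origin on the work surface. World frame = base frame: x ahead of the robot, y to its left, z up, the work surface at z = 0. Lengths are in mm, angles in rad, forces in N, time in s.
With the tool pointing down it reaches from about 350 to 775 mm from the base axis. Payload 7.3 kg.
Tool frame: the origin (TCP) lies at the very end of the fingers, on their centre line; the grasp point (between the pads) lies 19 mm behind it (bot.pinch_z is the z of the grasp point in the tool frame, in mm); z points along the fingers, x is the direction in which the jaws open and shut, and the axes are right-handed (so a half turn about z gives the same grasp; the last joint's range is limited). The gripper opens to 92 mm and grips with 3 to 60 N. Pads are 19 mm wide; open, the fingers measure 130 mm over their backs; the gripper's body (75 mm by 190 mm) begins 47 mm behind the grasp point.
Start: joints at [1.049, 0.342, 1.524, -0, 1.275, -0.146], TCP at [192.671, 488.388, 226.741] pointing down, gripper open.
Joint ranges: [-2.53, 2.53], [-0.77, 2.02], [0.04, 2.7], [-1, 4.14], [0.28, 2.66], [-3.11, 3.11]. Speed limits (rad/s): [2.57, 2.57, 3.14, 3.14, 3.14, 3.14].

## Interface

Orientations are given as a rotation vector (axis times angle).
In Python, from bench import telemetry, cams, hand_in, bot gives the robot as it stands. The module is installed in compiled form; this text tells all that it offers.
- The arm moves only by the tool carry_out, never from a script. Its argument "motion" is a list of rows, each a list of 5 numbers: the gripper command: -1 is shut, 1 is fully open, values between are in proportion, then the shift along the tool's x, y, z in cm, then the turn about the tool's z in degrees. In form: [[hand, tx, ty, tz, twist], ...]. A call has 1 to 10 rows; each row shifts and turns the commanded pose from where the row before left it, along the tool's axes as they then stand; what a row does not reach is not made up. A row lasts 1/10 s, in which the tool goes at most 50 mm and 8.59 degrees, less where a joint would pass 70% of its speed; a pose out of reach is approached as far as the arm can. A call is refused whole if a number of a shift passes 5 or a number of a turn 8.59, either way. A call with a gripper value outside its range is refused whole. The fingers move at their own pace and stop on an object; "force" is the grip in N (left out, the last holds). Time passes only in rows, so rows that do not move let the fingers close. It gives the time, the measured TCP pose, the force and the opening at its end, in the units of the state.
- telemetry.get_state(): the state, without advancing time (a new reading comes with each control period).
- cams.grab_frame(name): name is "side" or "top"; returns the picture (420x560x3 uint8, red, green, blue); there is no depth.
- cams.camera_model(name): a dict with "K" (3x3 intrinsics, pixels), "R" (3x3) and "t" (3): a world point X has camera coordinates R X + t. Camera axes: x right, y down, z forward; pixel columns grow to the right and rows downward; lengths in mm; the calibration is good to about 2 mm. A picture is of the moment at which its call begins. camera_model takes no time and is no camera call.
- hand_in(): hands the job in, once; it reports no verdict.
The state is a dict: "time": time; "qpos": joint angles; "joint_vel": joint speeds; "joint_efforts": joint torques, N m; "eef_pos": TCP position; "tcp_rot": TCP orientation; "wrist_force": force on the tool from outside, world axes, zero at the start; "torque": the same for the moment, N m; "opening": finger opening in mm.
Only numpy, scipy, OpenCV 4.12 (cv2) and the standard library are available. Lean on these libraries where they do the work, as an engineer would, in place of code of your own. Each camera call takes 0.05 s, during which the arm holds its last target. There are 200 camera calls.

## Working session

There is one attempt and no reset: what is moved stays moved. The work goes in short steps, Python scripts to look and compute and a tool call to move; the robot and the scene stay as the last step left them, time stands still between calls to the robot, and variables do not carry over. Pictures are saved under pics/ and viewed, about 8 in all and at most 12, crops included, and the job is handed in when it is done.

Besides the shell and the picture viewer there is one more tool, called after ">>>" by a JSON object that holds its "api" and its "payload". carry_out: Moves the arm, as the interface text tells. Its arguments: {"type":"object","properties":{"motion":{"type":"array"},"force":{"type":"number"}},"required":["motion"]}

```bash
mkdir -p pics; cat > h.py <<'E'
import numpy as np, cv2
from bench import telemetry, cams, bot
def grab(n,f):
    im=cams.grab_frame(n); cv2.imwrite('pics/'+f,im[:,:,::-1]); return im
def ray(n,u,v,z):
    c=cams.camera_model(n);K,R,t=[np.array(c[k],float) for k in('K','R','t')]
    o=-R.T@t.ravel(); d=R.T@np.linalg.inv(K)@[u,v,1]; return o+d*(z-o[2])/d[2]
def proj(n,X):
    c=cams.camera_model(n);K,R,t=[np.array(c[k],float) for k in('K','R','t')]
    p=K@(R@np.array(X,float)+t.ravel()); return p[:2]/p[2]
E
python3 - <<'E'
from h import *
a=grab('top','t0.png');b=grab('side','s0.png')
print(telemetry.get_state()); 
for n in('top','side'):
    c=cams.camera_model(n);print(n,c, -np.array(c['R']).T@np.array(c['t']).ravel())
E
```

```text
{'time': 0.1, 'qpos': array([ 1.04901541e+00,  3.42664166e-01,  1.52491201e+00,  1.34883134e-05,
        1.27539800e+00, -1.46018609e-01]), 'joint_vel': array([-0.00095421, -0.00173842, -0.00225669, -0.0010298 , -0.00181311,
        0.00200604]), 'joint_efforts': array([ 2.36123364e-03, -4.32009172e+01, -2.44694817e+01,  7.20242411e-02,
        5.25899953e-02, -3.07190032e-05]), 'eef_pos': array([192.46971544, 488.06240219, 226.11199823]), 'tcp_rot': array([ 2.59677905e+00,  1.76709508e+00, -1.96110377e-03]), 'wrist_force': array([ 0.02875255,  1.20507769, -0.63993954]), 'torque': array([ 0.00804392,  0.02005472, -0.04606476]), 'opening': 91.83670505251573}
top {'K': array([[492.82274716,   0.        , 275.54315094],
       [  0.        , 492.82274716, 217.35408629],
       [  0.        ,   0.        ,   1.        ]]), 'R': array([[-0.08988532, -0.99594002, -0.00490934],
       [-0.96913567,  0.08860022, -0.23005664],
       [ 0.22955758, -0.01592089, -0.97316486]]), 't': array([103.93145941, 464.12239501, 957.33672685])} [ 239.3755745    77.62981233 1038.93113388]
side {'K': array([[420.32228547,   0.        , 282.051632  ],
       [  0.        , 420.32228547, 209.00062983],
       [  0.        ,   0.        ,   1.        ]]), 'R': array([[-0.98887634, -0.14771184, -0.01745812],
       [-0.10295841,  0.76448152, -0.63637063],
       [ 0.10734589, -0.6274944 , -0.77118587]]), 't': array([ 475.7462966 ,   40.41914967, 1127.66520328])} [353.56552645 746.97726717 903.66666305]
```

View pics/t0.png

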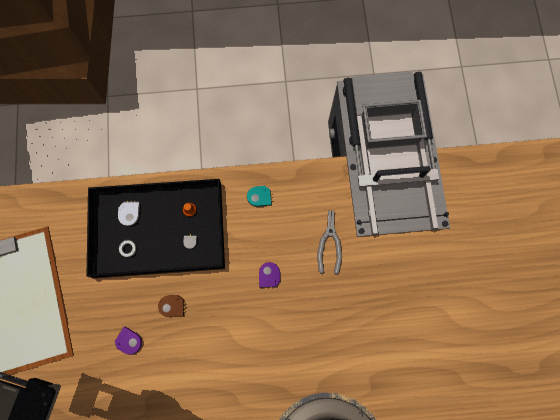

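View pics/s0.png

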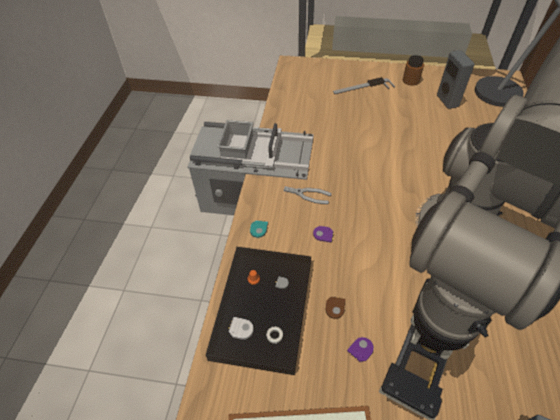

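The top picture shows the black tray. The parts in it are the light-grey housing candidate at (128,213), boot at (190,209), ring at (127,248) and cell at (190,241). The chute is at (393,122), the handle at about (402,172), and the plier at (330,243). The look-alikes are turquoise (259,196), purple (269,274) and (128,341), and brown (171,306), all outside the tray. Only (128,213) is uncoloured metal, in the tray and the largest flat part there. I'll confirm it in an enlarged crop.

```bash
python3 - <<'E'
from h import *
a=cv2.imread('pics/t0.png')
A=cv2.resize(a[180:280,80:230],None,fx=2.6,fy=2.6,interpolation=cv2.INTER_CUBIC)
H=cv2.resize(a[195:235,105:155],None,fx=7.8,fy=7.8,interpolation=cv2.INTER_CUBIC)
G=cv2.resize(a[65:245,325:455],(400,554),interpolation=cv2.INTER_CUBIC)
L=np.vstack([A,H])[:554]; L=np.pad(L,((0,600-L.shape[0]),(0,400-L.shape[1]),(0,0)))
G=np.pad(G,((0,600-554),(0,0),(0,0)))
cv2.imwrite('pics/c1.png',np.hstack([L,G]))
# housing segmentation
g=a.min(2); m=np.zeros_like(g); m[195:232,110:148]=(g[195:232,110:148]>110)
n,l,st,ce=cv2.connectedComponentsWithStats(m); i=1+st[1:,4].argmax(); print(st[i],ce[i])
c=cv2.findContours((l==i).astype('uint8'),0,cv2.CHAIN_APPROX_NONE)[0][0][:,0]
P=np.array([ray('top',u,v,12)[:2] for u,v in c]);np.save('hc.npy',P)
print(np.round(P).tolist())
# tray corners at z=34
for u,v in[(88,187),(221,181),(225,271),(88,277)]:print(ray('top',u,v,34))
E
```

```text
[118 202  21  24 413] [127.85230024 212.55447942]
[[545.0, 384.0], [543.0, 386.0], [544.0, 388.0], [541.0, 390.0], [539.0, 393.0], [537.0, 393.0], [535.0, 395.0], [533.0, 397.0], [531.0, 397.0], [529.0, 397.0], [526.0, 397.0], [524.0, 397.0], [522.0, 397.0], [520.0, 397.0], [518.0, 397.0], [515.0, 397.0], [513.0, 397.0], [511.0, 397.0], [509.0, 395.0], [506.0, 395.0], [504.0, 393.0], [502.0, 393.0], [499.0, 391.0], [499.0, 389.0], [497.0, 387.0], [497.0, 385.0], [496.0, 383.0], [496.0, 380.0], [494.0, 378.0], [496.0, 376.0], [496.0, 374.0], [495.0, 372.0], [495.0, 370.0], [497.0, 368.0], [499.0, 365.0], [499.0, 363.0], [501.0, 361.0], [503.0, 361.0], [505.0, 359.0], [507.0, 359.0], [510.0, 359.0], [512.0, 357.0], [514.0, 357.0], [516.0, 356.0], [518.0, 356.0], [521.0, 356.0], [523.0, 356.0], [525.0, 356.0], [527.0, 356.0], [529.0, 356.0], [532.0, 356.0], [534.0, 354.0], [536.0, 354.0], [538.0, 354.0], [540.0, 354.0], [543.0, 354.0], [543.0, 356.0], [543.0, 358.0], [543.0, 360.0], [543.0, 362.0], [544.0, 364.0], [544.0, 367.0], [544.0, 369.0], [544.0, 371.0], [544.0, 373.0], [545.0, 375.0], [545.0, 377.0], [545.0, 380.0], [545.0, 382.0]]
[578.98533671 453.11752524  34.        ]
[566.40868909 169.9247873   34.        ]
[373.6224545  174.18995775  34.        ]
[386.69419229 453.60256006  34.        ]
```

View pics/c1.png

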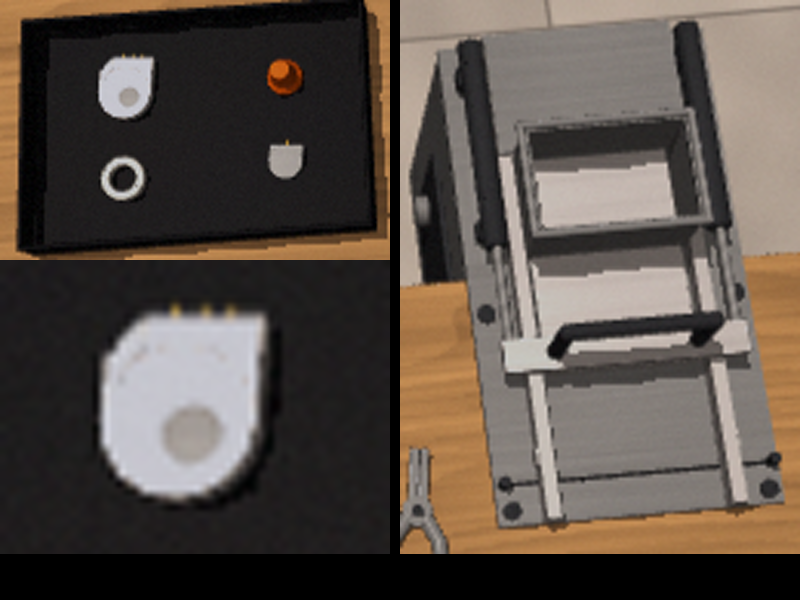

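The crop confirms the D-shaped can. It is light metal, has a crushed corner at crop (120,330), straight end up (+x), round end down, and is clearly larger than the cell. The gate line, handle and chute rim are also clear, so I'm computing positions.

```bash
python3 - <<'E'
from h import *
P=np.load('hc.npy').astype(np.float32); print('rect',cv2.minAreaRect(P))
from scipy.optimize import minimize
# D model: fit contour distance (top face z~14, contour computed at 12)
P=np.array(cv2.findContours if 0 else P,float)
def sd(q): # signed dist to D: union capsule-ish
    x,y=q.T; ax=np.where(x<-4,np.hypot(x+4,y)-22,np.maximum(np.abs(y)-22,x-26)); return ax
def f(p):
    c,s=np.cos(p[2]),np.sin(p[2]); d=P-p[:2]; q=np.c_[c*d[:,0]+s*d[:,1],-s*d[:,0]+c*d[:,1]]
    e=sd(q)+1; return np.minimum(np.abs(e),4).sum()
r=min((minimize(f,[519,376,t],method='Nelder-Mead') for t in(-.3,-.15,-.07,0,.1)),key=lambda r:r.fun);print('fit',r.x,r.fun/len(P))
g=lambda u,v,z:np.round(ray('top',325+(u-400)/3.077,65+v/3.077,z)[:2],1)
for n,z,l in[('rim',67,[(517,122),(694,108),(712,220),(533,237)]),('studs',20,[(505,485),(773,460)]),('line',8,[(520,484),(760,462)]),('handle',76,[(560,333),(718,318)]),('edge',31,[(510,372),(750,352)])]:
    print(n,[g(u,v,z).tolist() for u,v in l])
# side view checks
print('side chute/handle', [ray('side',u,v,z)[:2].round() for u,v,z in((235,127,67),(275,135,72))])
for p in (r.x[0],r.x[1],14),: print(proj('side',p))
E
```

```text
rect ((519.1815185546875, 376.73004150390625), (42.857032775878906, 50.872032165527344), 84.7671127319336)
fit [ 5.19616680e+02  3.76700995e+02 -9.13322982e-02] 0.7025181858120569
rim [[698.5, -147.0], [697.6, -271.1], [613.9, -270.2], [612.9, -146.8]]
studs [[452.2, -114.3], [452.9, -300.6]]
line [[454.5, -127.0], [454.9, -295.8]]
handle [[540.1, -153.5], [540.9, -259.8]]
edge [[529.2, -126.0], [528.4, -293.7]]
side chute/handle [array([ 662., -239.]), array([ 533., -212.])]
[239.86182644 328.41321323]
```

Housing is at (519.6, 376.7), yaw −0.09. The side view agrees within about 1 px. Chute centre is about (656, −209), handle (540.5, −207), line x 454.5, and these distances match the description. Moving above the housing.

>>> {"api": "carry_out", "payload": {"motion": [[0.45,0,0,0,-8.15],[0.45,0,0,0,-8.15],[0.45,-1.02,4.27,0,0],[0.45,-1.02,4.27,0,0],[0.45,-1.02,4.27,0,0],[0.45,-1.02,4.27,0,0],[0.45,-1.02,4.27,0,0],[0.45,-1.02,4.27,0,0],[0.45,-1.02,4.27,0,0],[0.45,-1.02,4.27,0,0]]}}

```text
time: 1.1
eef_pos: [526.8, 375.0, 226.2]
tcp_rot: [-2.32, -2.117, 0.001]
wrist_force: [0.2, 0.7, 0.8]
opening: 66.6
```

```bash
cat >> h.py <<'E'
def go(x,y,z,phi=None):
    s=telemetry.get_state(); r=s['tcp_rot']; R=cv2.Rodrigues(np.array(r))[0]
    d=R.T@(np.array([x,y,z])-s['eef_pos'])/10; ph=np.degrees(np.arctan2(R[1,0],R[0,0]))
    print('t',s['time'],'tcp',s['eef_pos'].round(1),'phi',ph.round(2),'zaxis',R[:,2].round(3),'need cm',d.round(2),'twist',None if phi is None else round(ph-phi,2),'F',s['wrist_force'].round(1),'op',round(s['opening'],1))
E
python3 -c "
from h import *
go(525.6,376.2,7,84.8)"
```

```text
t 1.1 tcp [526.8 375.  226.2] phi 84.76 zaxis [-0.001 -0.    -1.   ] need cm [ 0.12 -0.11 21.92] twist -0.04 F [0.2 0.7 0.8] op 66.6
```

>>> {"api": "carry_out", "payload": {"motion": [[0.45,0.02,-0.02,3,0],[0.45,0.02,-0.02,4,0],[0.45,0.02,-0.02,4,0],[0.45,0.02,-0.02,4,0],[0.45,0.02,-0.02,2.5,0],[0.45,0.02,-0.01,1,0],[0.45,0,0,0,0]]}}

```text
time: 1.8
eef_pos: [523.7, 376.9, 40.2]
tcp_rot: [-2.32, -2.117, 0.005]
wrist_force: [-0.2, 0.7, 0.4]
opening: 66.3
```

```bash
python3 -c "
from h import *
go(525.6,376.2,6,84.8)
a=grab('top','t1.png')[150:290,70:240];b=grab('side','s1.png')[230:390,180:330]
f=lambda m:cv2.resize(m,(400,380),interpolation=cv2.INTER_CUBIC)
cv2.imwrite('pics/c2.png',np.hstack([f(a),f(b)])[:,:,::-1])"
```

```text
t 1.8 tcp [523.7 376.9  40.2] phi 84.77 zaxis [-0.003 -0.001 -1.   ] need cm [-0.04  0.21  3.42] twist -0.03 F [-0.2  0.7  0.4] op 66.3
```

View pics/c2.png

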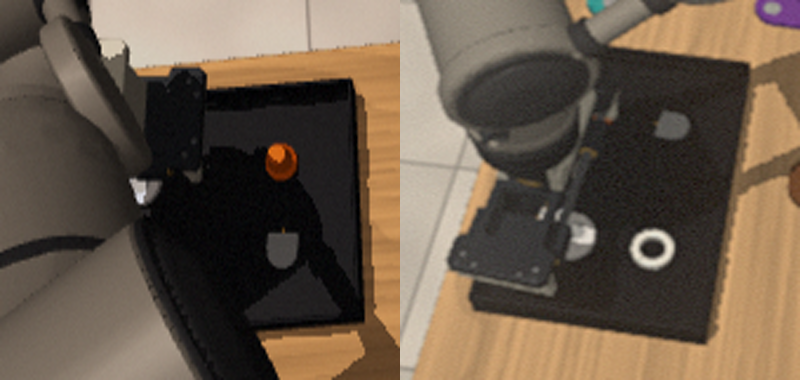

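The crops show the gripper above the housing, with its round end visible between and in front of the fingers at (575,235). The ring, cell and boot are well clear. Continuing down.

>>> {"api": "carry_out", "payload": {"motion": [[0.45,0,0.1,1.2,0],[0.45,0,0,1.2,0],[0.45,0,0,0.6,0],[0.45,0,0,0.3,0],[0.45,0,0,0,0],[0.45,0,0,0,0]]}}

```text
time: 2.5
eef_pos: [525.6, 377.3, 8.9]
tcp_rot: [2.321, 2.118, 0.001]
wrist_force: [-0.1, 0.1, -0.5]
opening: 66.3
```

```bash
python3 -c "
from h import *
go(525.6,376.2,6,84.8)"
```

```text
t 2.5 tcp [525.6 377.3   8.9] phi 84.77 zaxis [ 0.  0. -1.] need cm [-0.11  0.01  0.29] twist -0.03 F [-0.1  0.1 -0.5] op 66.3
```

>>> {"api": "carry_out", "payload": {"motion": [[0.45,0,0,0.25,0],[0.45,0,0,0,0],[-1,0,0,0,0],[-1,0,0,0,0],[-1,0,0,0,0],[-1,0,0,0,0],[-1,0,0,0,0]], "force": 25}}

```text
time: 3.2
eef_pos: [525.5, 377.1, 6.3]
tcp_rot: [2.321, 2.118, 0.0]
wrist_force: [-0.6, -1.3, 0.4]
opening: 43.6
```

The opening of 43.6 mm matches the can's 44 mm width. Lifting.

>>> {"api": "carry_out", "payload": {"motion": [[-1,0,0,-0.5,0],[-1,0,0,-1.5,0],[-1,0,0,-2.5,0],[-1,0,0,-3,0],[-1,0,0,-3,0],[-1,0,0,-3,0],[-1,0,0,-2,0],[-1,0,0,-1,0],[-1,0,0,0,0]]}}

```text
time: 4.1
eef_pos: [526.0, 377.6, 173.4]
tcp_rot: [2.32, 2.117, 0.006]
wrist_force: [-1.1, 0.9, -0.6]
opening: 43.7
```

```bash
python3 -c "
from h import *
go(660,-209,165,90)
cv2.imwrite('pics/c3.png',cv2.resize(grab('side','s3.png')[230:390,180:330],(500,500),interpolation=cv2.INTER_CUBIC)[:,:,::-1])"
```

```text
t 4.1 tcp [526.  377.6 173.4] phi 84.77 zaxis [ 0.003  0.002 -1.   ] need cm [-57.2   18.68   0.78] twist -5.23 F [-1.1  0.9 -0.6] op 43.7
```

View pics/c3.png

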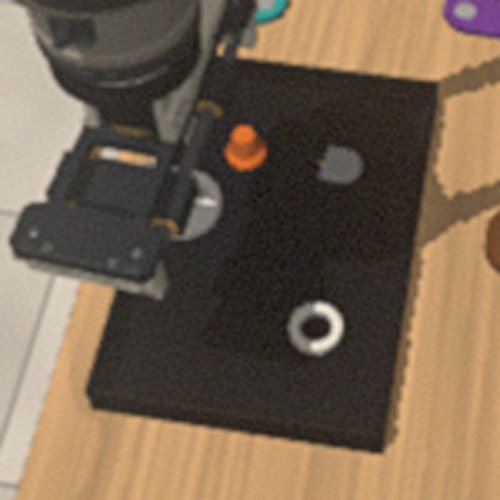

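The housing hangs in the gripper at (200,205), and the rest of the tray is undisturbed. Carrying it over to the chute.

>>> {"api": "carry_out", "payload": {"motion": [[-1,0,0,0,-5.2],[-1,-2,0.5,0,0],[-1,-3.5,0.9,0,0],[-1,-4,1,0,0],[-1,-4,1,0,0],[-1,-4,1,0,0],[-1,-4,1,0,0],[-1,-4,1,0,0],[-1,-4,1,0,0],[-1,-4,1,0,0]]}}

```text
time: 5.15
eef_pos: [608.6, 40.5, 169.5]
tcp_rot: [-2.22, -2.219, 0.003]
wrist_force: [-0.1, -0.2, -1.6]
opening: 43.8
```

>>> {"api": "carry_out", "payload": {"motion": [[-1,-4,0.9,0,0],[-1,-4,0.9,0,0],[-1,-4,0.9,0,0],[-1,-4,0.9,0,0],[-1,-3,0.7,0,0],[-1,-2,0.5,0,0],[-1,-1.5,0.3,0,0],[-1,0,0,0,0],[-1,0,0,0,0],[-1,0,0,0,0]]}}

```text
time: 6.15
eef_pos: [660.0, -181.4, 171.0]
tcp_rot: [-2.22, -2.222, -0.0]
wrist_force: [0.2, -0.1, -0.4]
opening: 43.2
```

```bash
python3 -c "
from h import *
go(661.7,-208.8,110,90)"
```

```text
t 6.15 tcp [ 660.  -181.4  171. ] phi 90.05 zaxis [-0.001  0.001 -1.   ] need cm [-2.75  0.17  6.1 ] twist 0.05 F [ 0.2 -0.1 -0.4] op 43.2
```

>>> {"api": "carry_out", "payload": {"motion": [[-1,-1.3,0.1,1,0],[-1,-1.4,0.1,2,0],[-1,0,0,2,0],[-1,0,0,1,0],[-1,0,0,0,0],[-1,0,0,0,0]]}}

```text
time: 6.75
eef_pos: [662.4, -209.7, 111.7]
tcp_rot: [2.221, 2.221, 0.0]
wrist_force: [0.0, -0.2, -0.7]
opening: 43.5
```

```bash
python3 -c "
from h import *
go(661.7,-208.8,19,90)
a=grab('top','t4.png')[65:245,320:470];b=grab('side','s4.png')[80:200,180:330]
f=lambda m:cv2.resize(m,(400,400),interpolation=cv2.INTER_CUBIC)
cv2.imwrite('pics/c4.png',np.hstack([f(a),f(b)])[:,:,::-1])"
```

```text
t 6.75 tcp [ 662.4 -209.7  111.7] phi 90.0 zaxis [ 0.001 -0.    -1.   ] need cm [ 0.09 -0.08  9.27] twist -0.0 F [ 0.  -0.2 -0.7] op 43.5
```

View pics/c4.png

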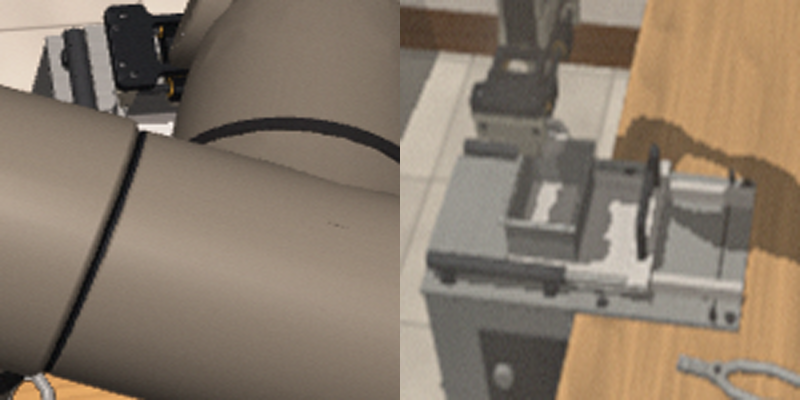

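The side crop shows the gripper and housing (545,135) above the chute mouth at (550,190), with the handle clear. Lowering.

>>> {"api": "carry_out", "payload": {"motion": [[-1,0,0,1,0],[-1,0,0,2,0],[-1,0,0,2,0],[-1,0,0,1.5,0],[-1,0,0,1,0],[-1,0,0,0.5,0],[-1,0,0,0.3,0],[-1,0,0,0.3,0],[-1,0,0,0,0],[-1,0,0,0,0]]}}

```text
time: 7.85
eef_pos: [662.4, -210.0, 25.8]
tcp_rot: [2.221, 2.22, 0.001]
wrist_force: [0.1, 0.7, -0.6]
opening: 43.4
```

```bash
python3 -c "
from h import *
go(661.7,-208.8,18,90)"
```

```text
t 7.85 tcp [ 662.4 -210.    25.8] phi 89.97 zaxis [ 0.001 -0.    -1.   ] need cm [ 0.12 -0.07  0.78] twist -0.03 F [ 0.1  0.7 -0.6] op 43.4
```

>>> {"api": "carry_out", "payload": {"motion": [[-1,0,0,0.3,0],[-1,0,0,0.2,0],[-1,0,0,0.2,0],[-1,0,0,0,0],[-1,0,0,0,0]]}}

```text
time: 8.35
eef_pos: [662.1, -209.9, 18.1]
tcp_rot: [-2.222, -2.221, -0.0]
wrist_force: [-0.7, -1.1, -0.3]
opening: 43.2
```

>>> {"api": "carry_out", "payload": {"motion": [[0.25,0,0,0,0],[0.25,0,0,0,0],[0.25,0,0,0,0],[0.25,0,0,0,0],[0.25,0,0,-0.5,0],[0.25,0,0,-1.5,0],[0.25,0,0,-3,0],[0.25,0,0,-4,0],[0.25,0,0,-4,0],[0.25,0,0,-2,0]]}}

```text
time: 9.35
eef_pos: [663.6, -210.5, 174.4]
tcp_rot: [2.217, 2.216, 0.005]
wrist_force: [0.1, -0.3, -0.8]
opening: 57.4
```

>>> {"api": "carry_out", "payload": {"motion": [[0.25,0,-3,0,8.5],[0.25,0,0,0,8.5],[0.25,0,0,0,8.5],[0.25,0,0,0,8.5],[0.25,0,0,0,8.5],[0.25,0,0,0,8.5],[0.25,0,0,0,8.5],[0.25,0,0,0,8.5],[0.25,0,0,0,8.5],[0.25,0,0,0,8.5]]}}

```text
time: 10.35
eef_pos: [632.3, -209.9, 169.8]
tcp_rot: [3.138, 0.127, 0.002]
wrist_force: [-0.1, -0.5, -0.3]
opening: 57.5
```

```bash
python3 -c "
from h import *
go(540.5,-208,170,0)
b=grab('side','s5.png')[80:200,180:330]
f=lambda m:cv2.resize(m,(700,560),interpolation=cv2.INTER_CUBIC)
cv2.imwrite('pics/c5.png',f(b)[:,:,::-1])"
```

```text
t 10.35 tcp [ 632.3 -209.9  169.8] phi 4.62 zaxis [ 0.002 -0.001 -1.   ] need cm [-9.13 -0.93 -0.03] twist 4.62 F [-0.1 -0.5 -0.3] op 57.5
```

View pics/c5.png

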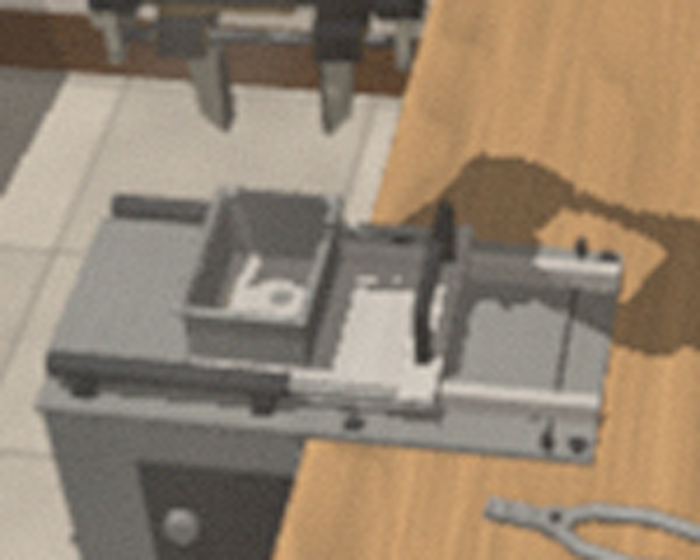

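The housing lies in the chute on the gate, its grey disc visible at (285,297), and the gate is still shut. Now to the handle.

>>> {"api": "carry_out", "payload": {"motion": [[-0.1,0,0,0,4.6],[-0.1,-2,0,0,0],[-0.1,-3,0,0,0],[-0.1,-2.5,0,0,0],[-0.1,-1.6,0,0,0],[-0.1,0,0,1,0],[-0.1,0,0,2,0],[-0.1,0,0,2,0],[-0.1,0,0,1,0],[-0.1,0,0,0,0]]}}

```text
time: 11.4
eef_pos: [540.9, -210.0, 106.7]
tcp_rot: [-3.14, -0.012, 0.004]
wrist_force: [1.7, -0.1, 0.4]
opening: 41.4
```

```bash
python3 -c "
from h import *
go(540.5,-208,53,0)
b=grab('side','s6.png')[80:200,180:330]
f=lambda m:cv2.resize(m,(700,560),interpolation=cv2.INTER_CUBIC)
cv2.imwrite('pics/c6.png',f(b)[:,:,::-1])"
```

```text
t 11.4 tcp [ 540.9 -210.   106.7] phi 0.44 zaxis [-0.002  0.001 -1.   ] need cm [-0.02 -0.19  5.37] twist 0.44 F [ 1.7 -0.1  0.4] op 41.4
```

View pics/c6.png

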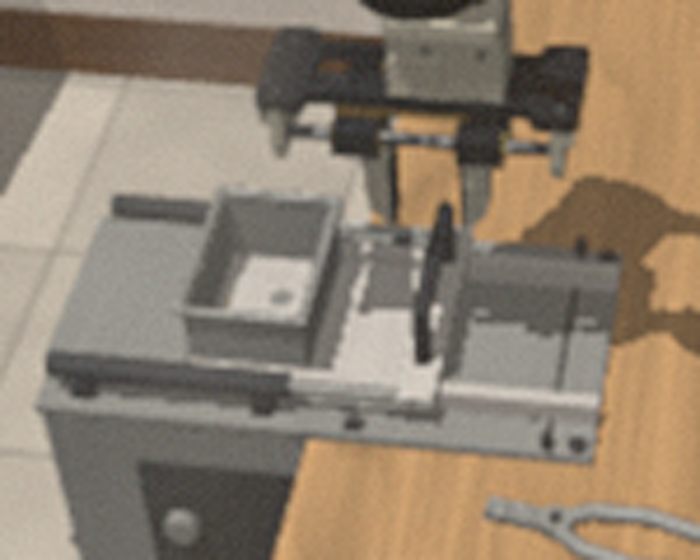

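The fingers straddle the handle bar (tips at (390,215) and (470,220), bar at (440,225)). Going down and gripping.

>>> {"api": "carry_out", "payload": {"motion": [[-0.1,0,-0.1,1.5,0.4],[-0.1,0,-0.1,2,0],[-0.1,0,0,1.2,0],[-0.1,0,0,0.6,0],[-0.1,0,0,0,0],[-1,0,0,0,0],[-1,0,0,0,0],[-1,0,0,0,0],[-1,0,0,0,0],[-1,0,0,0,0]], "force": 45}}

```text
time: 12.45
eef_pos: [540.1, -208.5, 55.5]
tcp_rot: [-3.141, 0.0, 0.003]
wrist_force: [-4.5, -0.2, 4.9]
opening: 10.5
```

```bash
python3 -c "
from h import *
go(466.5,-208,53,0)"
```

```text
t 12.45 tcp [ 540.1 -208.5   55.5] phi -0.01 zaxis [-0.002  0.    -1.   ] need cm [-7.36 -0.05  0.27] twist -0.01 F [-4.5 -0.2  4.9] op 10.5
```

>>> {"api": "carry_out", "payload": {"motion": [[-0.5,0,0,0,0],[-0.5,0,0,0.2,0],[-0.5,-0.1,0,0.2,0],[-0.5,0,0,0,0],[-1,0,0,0,0],[-1,0,0,0,0],[-1,0,0,0,0],[-1,0,0,0,0]]}}

```text
time: 13.25
eef_pos: [540.1, -208.4, 51.2]
tcp_rot: [-3.141, 0.001, 0.0]
wrist_force: [0.4, 0.1, -1.0]
opening: 10.8
```

Forces are now near zero. Pulling the gate 74 mm.

>>> {"api": "carry_out", "payload": {"motion": [[-1,-0.5,0,0,0],[-1,-1,0,0,0],[-1,-1,0,0,0],[-1,-1,0,0,0],[-1,-1,0,0,0],[-1,-1,0,0,0],[-1,-1,0,0,0],[-1,-0.9,0,0,0],[-1,0,0,0,0],[-1,0,0,0,0]]}}

```text
time: 14.25
eef_pos: [467.3, -208.5, 51.2]
tcp_rot: [3.141, -0.002, 0.005]
wrist_force: [7.7, 1.4, -7.1]
opening: 11.0
```

```bash
python3 -c "
from h import *
go(466.3,-208,51,0)
a=grab('top','t7.png')[65:245,320:470]
b=grab('side','s7.png')[100:190,195:315]
f=lambda m,s:cv2.resize(m,s,interpolation=cv2.INTER_CUBIC)
cv2.imwrite('pics/c7.png',np.hstack([f(a,(260,360)),f(b,(540,360))])[:,:,::-1])"
```

```text
t 14.25 tcp [ 467.3 -208.5   51.2] phi -0.07 zaxis [ 0.003 -0.    -1.   ] need cm [-0.1  -0.05  0.02] twist -0.07 F [ 7.7  1.4 -7.1] op 11.0
```

View pics/c7.png

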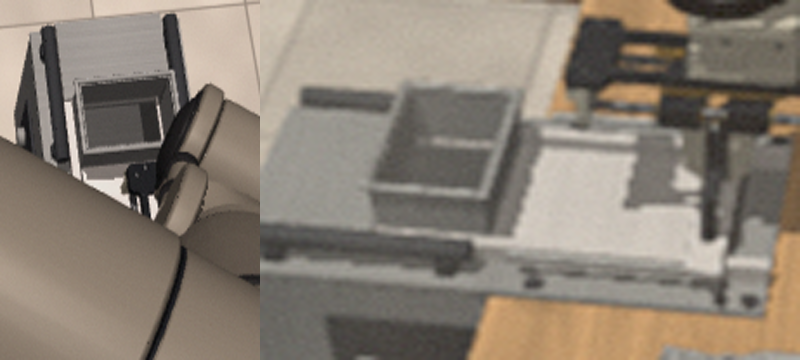

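The port is under the chute, and the housing no longer shows in it. Now an enlarged check of the edge against the line.

```bash
python3 -c "
from h import *
go(466.3,-208,51,0)
b=grab('side','s8.png'); x0,y0,s=280,130,16
c=cv2.resize(b[y0:y0+45,x0:x0+45],(592,592),interpolation=cv2.INTER_CUBIC); k=592/45
for x,col in((448.5,(255,0,0)),(454.5,(0,255,0)),(460.5,(0,0,255))):
  for y in(-126,-293):
    p=((proj('side',(x,y,31))-[x0,y0]+.5)*k).astype(int); print(x,y,p); cv2.circle(c,tuple(map(int,p)),3,col,-1)
print([((proj('side',(454,-114.3,z))-[x0,y0]+.5)*k).round() for z in(8,28)])
cv2.imwrite('pics/c8.png',c[:,:,::-1])"
```

```text
t 14.35 tcp [ 467.4 -208.5   51.2] phi -0.06 zaxis [ 0.004 -0.001 -1.   ] need cm [-0.11 -0.05  0.02] twist -0.06 F [ 7.5  1.9 -7.9] op 10.7
448.5 -126 [259 498]
448.5 -293 [343  13]
454.5 -126 [232 496]
454.5 -293 [319  11]
460.5 -126 [206 493]
460.5 -293 [294   9]
[array([227., 606.]), array([228., 543.])]
```

View pics/c8.png

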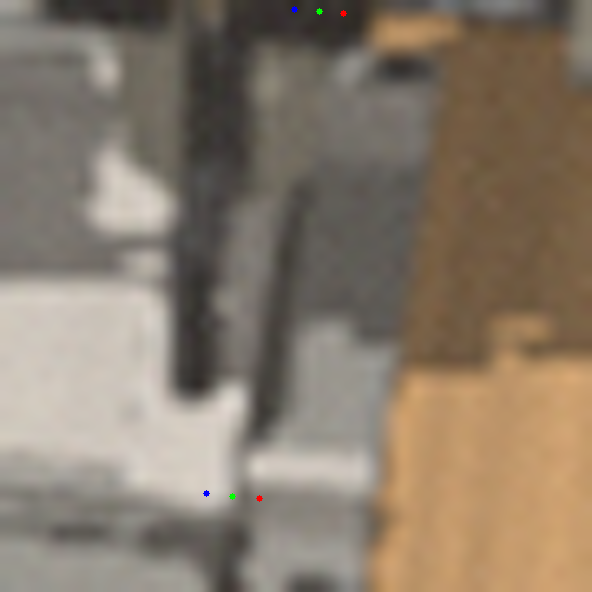

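>>> {"api": "carry_out", "payload": {"motion": [[-1,-0.1,0,0,0],[-1,0,0,0,0],[-1,0,0,0,0],[-1,0,0,0,0],[-1,0,0,0,0],[-1,0,0,0,0],[-1,0,0,0,0],[-1,0,0,0,0]]}}

```text
time: 15.2
eef_pos: [466.6, -208.5, 51.2]
tcp_rot: [3.141, -0.002, 0.006]
wrist_force: [8.6, 0.7, -7.4]
opening: 10.7
```

```bash
python3 -c "
from h import *
go(466.3,-208,51,0)
b=grab('top','t9.png')[95:150,350:440];d=grab('side','s9.png')[105:165,215:275]
b=np.clip(b.astype(float)*2,0,255).astype('uint8')
f=lambda m,s:cv2.resize(m,s,interpolation=cv2.INTER_CUBIC)
cv2.imwrite('pics/c9.png',np.hstack([f(b,(490,300)),f(d,(300,300))])[:,:,::-1])
go(466.3,-208,51,0)"
```

```text
t 15.2 tcp [ 466.6 -208.5   51.2] phi -0.06 zaxis [ 0.004 -0.001 -1.   ] need cm [-0.03 -0.05  0.02] twist -0.06 F [ 8.6  0.7 -7.4] op 10.7
t 15.3 tcp [ 466.6 -208.5   51.2] phi -0.05 zaxis [ 0.004 -0.001 -1.   ] need cm [-0.03 -0.05  0.02] twist -0.05 F [ 8.3  1.3 -7.2] op 10.4
```

View pics/c9.png

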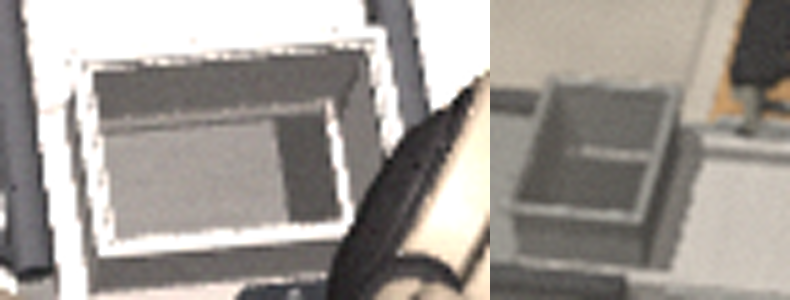

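The chute is empty and the port is open to the bin in both views, with only the bin interior at (190,180). The gate holds steady at about 8.5 N. Handing in.

```bash
python3 -c "
from bench import hand_in
print(hand_in())"
```

```text
the job is handed in; nothing more can be done
None
```

I gripped the dented housing by its long sides and let it down onto the shut gate in the chute. I then pulled the gate out by its handle to the line, where the arm is still holding it. The job was handed in at about 15.3 s of the 51 s allowed; no verdict is reported.

- **Gate position:** The arm moved the handle about 73.5 mm out. Before the last 1 mm pull, the side picture put the gate's front edge about 1 mm from the scribed line. I did not re-measure it against the line after that pull.
- **Hold:** The pull force read a steady 8.3 to 8.6 N, with a 45 N grip on the bar.
- **Housing:** Both cameras show the chute empty and the port open. I could not see the housing on the bin floor, because that part of the bin is hidden from both cameras. That it dropped in is inferred.
- **Other parts:** The boot, ring and cell looked in place after the lift. The last clear view of the plier, just before the pull, showed it lying beside the gate as before. I did not measure any of them again at the end.
- **One correction:** The first grip on the handle sat slightly high, with about 5 N of sideways and vertical force. I re-gripped 4 mm lower before pulling.

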